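# Third hand: lock the stop and press a fan against it

### The job

Lock the carriage of the stop rail where it stands by turning its clamp knob clockwise until tight (about a quarter turn), without shifting it along the rail. Then take the small fan standing on edge on the bench and press its flat face squarely against the middle of the carriage's sprung steel plate, upright, resting on the rail or just above it, with a steady 10 N or so, never pushing the springs to their end. Finish while still holding it pressed there for the person who will fasten it, and leave the other things on the bench where they are.

Things in the scene. Friction and masses are not known exactly. Their poses are not given: they have to be found in the camera images.
- rig: stop rail fixed to the bench: aluminium bar 250 mm long (its own x from -100 to +150 mm), 60 mm wide, 20 mm high, with four small feet 6 mm high that reach 55 mm either side of its middle line; origin on the underside, x along the rail towards the carriage (the pressing direction), z up. The flat top (z = 20 mm) is the bed on which the fan may stand
- carriage: grey block 60 x 50 mm, its top 40 mm above the rail's bed, that slides along the rail (up to 55 mm of travel, along the rail's x). Unlocked it slides away under about 2 N; with the knob tight it stands more than 25 N. Origin on the bed's level, on the rail's middle line, below the resting plate's front face; x is the pressing direction; the block spans x = 30 to 90 mm. It must stay where it is at the start, within 10 mm
- clamp_knob (a joint): turn of the clamp knob in rad: 0 fully loose, grows clockwise seen from above, hard stop at 1.5; starts between 0 and 0.25; the clamp foot meets the rail at 0.8 and it counts as tight from 1.1; friction 0.12 N m, rising to about 0.2 N m when tight; springs back 0.1 rad at most when let go at its end
- knob_grip (a point): point on the axis of the clamp knob, at the height to grip it, 70 mm above the bed. The knob is a black upright bar, 44 mm long (this frame's x, turning with the knob) and 14 mm thick (y), 28 mm high (from 16 mm below to 12 mm above this point), on top of the carriage, 60 mm behind the resting plate's face; pinch it across y. Carriage top is 30 mm below this point, the collar under the knob 24 mm below
- plate_spring (a joint): how far the sprung plate is pushed back, m: 0 at rest, grows as pushed towards the carriage block, end of travel 0.020; spring 1 N per mm without preload (10 N at 0.010)
- plate_face (a point): middle of the front face of the upright steel plate (42 mm wide, 40 mm high, 6 mm thick) carried on springs before the carriage; x points into the plate (the pressing direction), z up; 25 mm above the bed; moves with the plate
- fan_center (a point): centre of the small black square fan: 50 mm wide (y), 50 mm high (z), 25 mm thick (x; both flat faces are alike for this job), about 90 g, standing on edge on the bench, 25 mm below this point. Pinch it across its 50 mm width. Pressed home, this point lies 12.5 mm before the plate's face
- fan: the same small fan; origin at the middle of its underside, axes as for its centre
- plate: the sprung steel plate; origin below its front face on the bed's level, x is the pressing direction
- big_fan: bystander: 80 x 80 x 25 mm black square fan lying flat; origin at the middle of its underside
- pliers: bystander: pliers with red handles, about 170 mm long, lying flat, 14 mm high; origin at its pivot, jaws towards x, handles 127 mm the other way
- glue_gun: bystander: hot-glue gun lying on its side, 40 mm high, about 200 x 120 mm; origin under its barrel, nozzle towards x, handle towards y
- screwdriver: bystander: screwdriver 150 mm long lying flat, handle 26 mm thick towards -x; origin at the middle of its underside
- cover: bystander: flat black plastic cover, 50 x 150 x 14 mm; origin at the middle of its underside
- screw_tray: bystander: low open steel tray, 80 x 110 x 25 mm; origin at the middle of its underside
There are look-alikes about, which are no part of the job. Leave any yellow look-alike of the fan alone.

How it is judged:
By the outcome, as a careful person would: the job done as asked, in the order asked, and still so for the second after the job is handed in, while the arm keeps its last pose, push and grip.
It also fails if it takes over 58 s, if anything falls off the work surface, if the arm or the gripper's body presses on something with over 40 N, if the wrist force passes 120 N, or if a joint passes its speed limit or range.

### The arm

A 6-joint arm with a two-finger parallel gripper is mounted at the origin on the work surface. World frame = base frame: x ahead of the robot, y to its left, z up, the work surface at z = 0. Lengths are in m, angles in rad, forces in N, time in s.
With the tool pointing down it reaches from about 0.275 to 0.75 m from the base axis. Payload 10.2 kg.
Tool frame: the origin (TCP) lies midway between the tips of the shut fingers; the grasp point (between the pads) lies 19 mm behind it (manip.pinch_z is the distance from the TCP to the grasp point, in m); z points along the fingers, y is the line along which they close (so a half turn about z gives the same grasp; the last joint's range is limited). The gripper opens to 85 mm and grips with 20 to 120 N. Pads are 22 mm wide; open, the fingers measure 114 mm over their backs; the gripper's body (76 mm by 85 mm) begins 54 mm behind the grasp point. The pads swing forward as they close: fully open they stand 13 mm farther back than shut.
Start: joints at [-0.223, 0.313, 1.498, -0, 1.331, -0.223], TCP at [0.525, -0, 0.231] pointing down, gripper open.
Joint ranges: [-2.94, 2.94], [-0.97, 2.17], [0.19, 2.56], [-1.23, 4.37], [0.02, 3.11], [-2.88, 2.88]. Speed limits (rad/s): [2.39, 2.39, 3.01, 3.14, 3.14, 3.14].

### API

Orientations are given as a rotation vector (axis times angle).
In Python, from bench import manip, get_image, order gives the robot as it stands. The module is installed in compiled form; this text tells all that it offers.
- The arm moves only by the tool jog_arm, never from a script. Its argument "steps" is a list of rows, each a list of 7 numbers: the shift along the world's x, y, z in mm, then the turn, a rotation vector about the world's x, y, z in rad, then the closure, from 0 (fully open) to 1 (shut). In form: [[tx, ty, tz, rx, ry, rz, fingers], ...]. A call has exactly 8 rows; each row is the pose to reach, as a shift and turn from the pose commanded when the call began; what a row does not reach only later rows make up. A row lasts 1/12 s, in which the tool goes at most 41.7 mm and 7.16 degrees, less where a joint would pass 70% of its speed; a pose out of reach is approached as far as the arm can. A call with a gripper value outside its range is refused whole. The fingers move at their own pace and stop on an object; "force" is the grip in N (left out, the last holds). Time passes only in rows, so rows that repeat a pose let the fingers close, or fill a call up. It gives the time, the measured TCP pose, the force, the opening and the grip force at its end, in the units of the state.
- manip.get_state(): the state, without advancing time (a new reading comes with each control period).
- get_image(name): name is "scene" or "side" or "wrist"; returns a dict with "image" (400x640x3 uint8, red, green, blue), "fovy" (degrees; the focal length in pixels is half the picture's height over the tangent of half this angle, whatever the lens; pixels are square), "cx", "cy" (the principal point, pixels), "D" ([k1, k2, p1, p2, k3] as OpenCV has them; the pictures are not rectified), "view" (4x4, takes a point from world to camera coordinates). Camera axes: x right, y up, looking along -z (the intrinsics and any distortion apply to the point x, -y, -z); pixel columns grow to the right and rows downward; lengths in m; the calibration is good to about 2 mm. A picture is of the moment at which its call begins. There is no depth.
- order.finish_job(): hands the job in; it is judged then, once.
The state is a dict: "t": time; "joint_pos": joint angles; "dq": joint speeds; "effort": joint torques, N m; "tcp_pos": TCP position; "ee_rot": TCP orientation; "contact_force": force on the tool from outside, world axes, zero at the start; "ft_torque": the same for the moment, N m; "grip_width": finger opening in m; "finger_force": force on a finger pad.
Only numpy, scipy, OpenCV 4.12 (cv2) and the standard library are available. Lean on these libraries where they do the work, as an engineer would, in place of code of your own. Each camera call takes 0.05 s, during which the arm holds its last target. There are 200 camera calls.

## Working session

There is one attempt and no reset: what is moved stays moved. The work goes in short steps, Python scripts to look and compute and a tool call to move; the robot and the scene stay as the last step left them, time stands still between calls to the robot, and variables do not carry over. Pictures are saved under pics/ and viewed, at most 12 in all, crops included, and the job is handed in when it is done.

Besides the shell and the picture viewer there is one more tool, called after "Call:" in YAML: its name, and indented under it one key for each argument. jog_arm: Moves the arm, as the interface text tells. Its arguments: {"type":"object","properties":{"steps":{"type":"array"},"force":{"type":"number"}},"required":["steps"]}

```bash
mkdir -p pics
cat > h.py <<'E'
import numpy as np, cv2
from bench import manip, get_image, order
def cam(name):
    d=get_image(name); im=d["image"]; h=im.shape[0]
    f=h/2/np.tan(np.radians(d["fovy"])/2)
    K=np.array([[f,0,d["cx"]],[0,f,d["cy"]],[0,0,1.]])
    V=np.array(d["view"]); V=np.diag([1,-1,-1,1.])@V
    return dict(im=im,K=K,D=np.array(d["D"],float),V=V)
def ray(c,uv):
    p=cv2.undistortPoints(np.array(uv,float).reshape(-1,1,2),c["K"],c["D"])[:,0]
    R=c["V"][:3,:3]; o=-R.T@c["V"][:3,3]
    d=np.c_[p,np.ones(len(p))]@R
    return o,d
def onz(c,uv,z):
    o,d=ray(c,uv); return o+d*((z-o[2])/d[:,2])[:,None]
def proj(c,P):
    return cv2.projectPoints(np.array(P,float).reshape(-1,1,3),cv2.Rodrigues(c["V"][:3,:3])[0],c["V"][:3,3],c["K"],c["D"])[0][:,0]
def save(c,fn,crop=None,s=1):
    im=c["im"][...,::-1]
    if crop: x0,x1,y0,y1=crop; im=im[y0:y1,x0:x1]
    cv2.imwrite(fn,cv2.resize(im,None,fx=s,fy=s,interpolation=cv2.INTER_CUBIC))
E
python3 - <<'E'
from h import *
ims=[]
import pickle
cs={}
for n in("scene","side","wrist"):
    c=cam(n);cs[n]=c; save(c,f"pics/{n}0.png",None,1.25)
    R=c["V"][:3,:3]; print(n,(-R.T@c["V"][:3,3]).round(3),R[2].round(3),c["K"][0,0].round(1),c["D"])
pickle.dump(cs,open("c0.pkl","wb"))
print(manip.get_state(),manip.pinch_z)
E
```

```text
scene [ 1.074 -0.734  1.01 ] [-0.428  0.561 -0.709] 445.5 [-0.11446171  0.          0.          0.          0.        ]
side [ 0.093 -0.723  0.917] [ 0.378  0.589 -0.714] 368.8 [0.02240288 0.         0.         0.         0.        ]
wrist [0.525 0.073 0.375] [-0.001 -0.288 -0.958] 337.6 [-0.01541187  0.          0.          0.          0.        ]
{'t': 0.15, 'joint_pos': array([-2.23387430e-01,  3.13307953e-01,  1.49823393e+00,  1.36436166e-05,
        1.33099620e+00, -2.23396490e-01]), 'dq': array([ 0.00013197, -0.00065474, -0.00373691, -0.00114064,  0.00196312,
       -0.00148445]), 'effort': array([ 1.79854873e-03, -4.12368500e+01, -2.59796566e+01, -1.57318855e-04,
        3.17765021e-03, -3.62555340e-05]), 'tcp_pos': array([5.24817502e-01, 3.93630123e-05, 2.30884239e-01]), 'ee_rot': array([-2.22086426e+00, -2.22087717e+00,  7.73557372e-04]), 'contact_force': array([ 0.3130043,  0.3606996, -0.4493859]), 'ft_torque': array([-0.04500218,  0.02572246, -0.03536973]), 'finger_force': 0.0, 'grip_width': 0.08526307284499145} 0.0187
```

View pics/scene0.png

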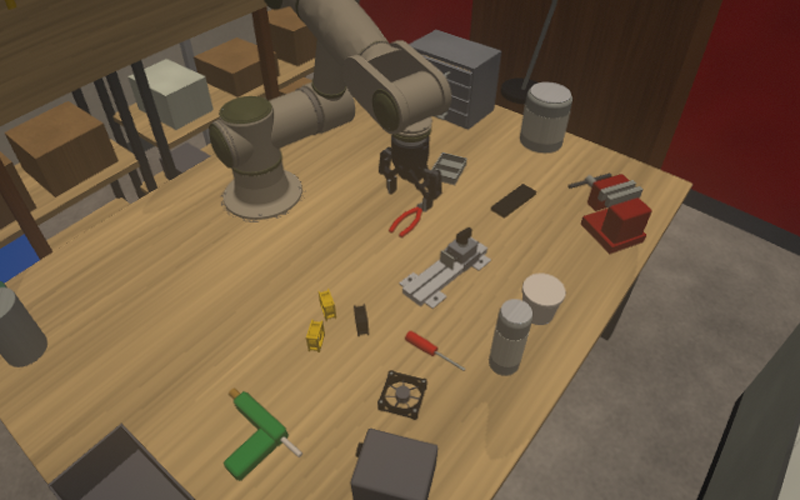

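View pics/side0.png

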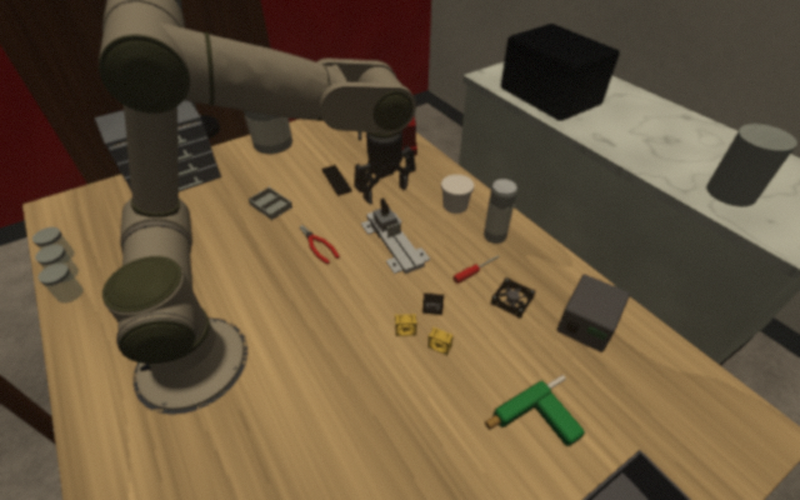

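View pics/wrist0.png

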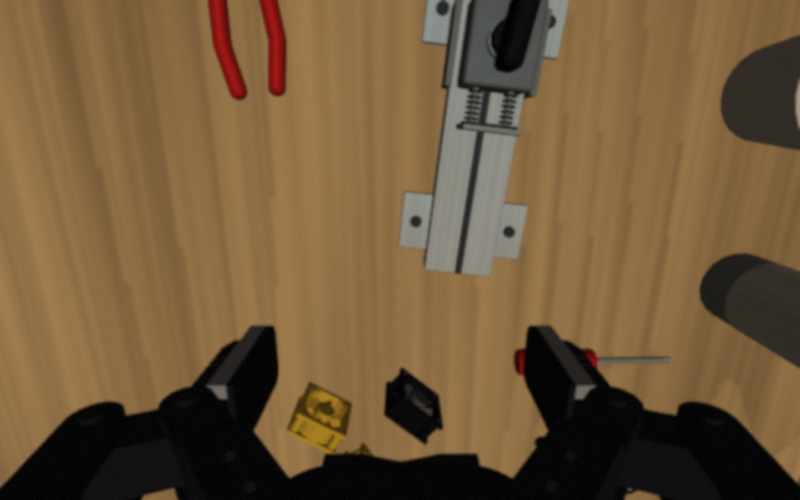

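The pictures show the rail with its carriage pointing away (+y). In the wrist view, its near end is at (425–490, 270), the plate at about (490, 128) and the knob at about (512, 35). The black fan on edge is at (413, 405), with two yellow look-alikes to its left. I'll crop for finer pixels.

Run:
```python
from h import *
import pickle
cs=pickle.load(open("c0.pkl","rb"))
w=cs["wrist"]; s=cs["scene"]; sd=cs["side"]
A=cv2.resize(w["im"][0:230,300:480],None,fx=2.6,fy=2.6,interpolation=cv2.INTER_CUBIC)
B=cv2.resize(w["im"][280:370,290:370],None,fx=3.3,fy=3.3,interpolation=cv2.INTER_CUBIC)
C=cv2.resize(s["im"][220:290,250:330],None,fx=3.3,fy=3.3,interpolation=cv2.INTER_CUBIC)
im=np.zeros((598,800,3),np.uint8); im[:598,:468]=A; im[0:297,480:744]=B; im[300:531,480:744]=C
cv2.imwrite("pics/crop1.png",im[...,::-1])
f=lambda p,z:print(p,z,onz(w,np.array(p)/1.25,z)[:,:].round(4).tolist())
f([[425,268],[490,275],[448,90],[523,95]],.02)
f([[512,35]],.09);f([[457,125],[520,132]],.065)
```

```text
[[425, 268], [490, 275], [448, 90], [523, 95]] 0.02 [[0.546, -0.0476, 0.02], [0.6041, -0.0542, 0.02], [0.5616, 0.1004, 0.02], [0.6211, 0.0968, 0.02]]
[[512, 35]] 0.09 [[0.5926, 0.1267, 0.09]]
[[457, 125], [520, 132]] 0.065 [[0.564, 0.0738, 0.065], [0.6087, 0.0692, 0.065]]
```

View pics/crop1.png

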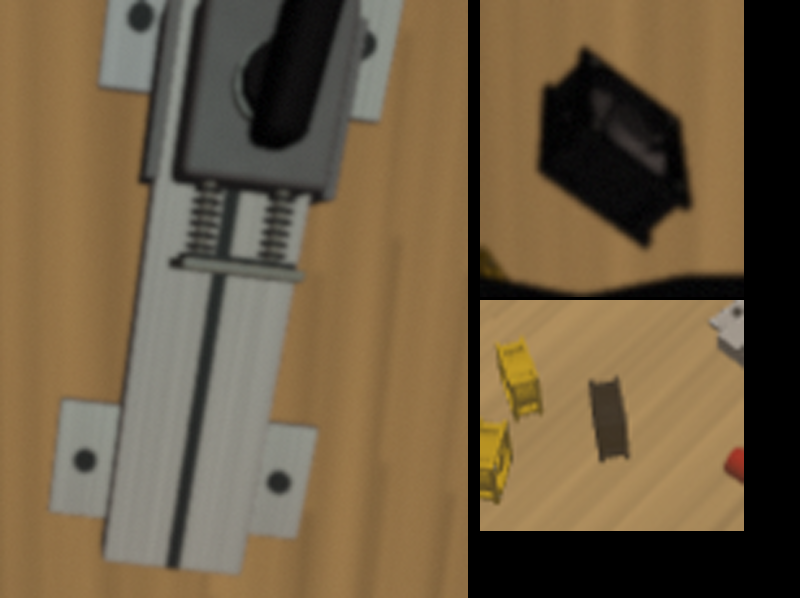

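Run:
```python
from h import *
import pickle
cs=pickle.load(open("c0.pkl","rb"))
w=cs["wrist"]; s=cs["scene"]
a=lambda p:np.array([300,0])+np.array(p)/2.6
b=lambda p:np.array([290,280])+(np.array(p)-[480,0])/3.3
c=lambda p:np.array([250,220])+(np.array(p)-[480,300])/3.3
def f(n,q,z,cc=w): P=onz(cc,q,z); print(n,(P[:,:2]*1e3).round(1).tolist())
f("rail end",a([[104,558],[242,573]]),.02)
f("left",a([[104,558],[147,190]]),.02)
f("right",a([[242,573],[300,285]]),.02)
f("slot",a([[173,567],[232,195]]),.02)
f("plate",a([[172,266],[300,280]]),.065)
f("block front",a([[175,180],[330,200]]),.06)
f("knob end",a([[275,150]]),.102)
f("fan top",b([[540,168],[650,245],[690,207]]),.05)
f("fan bot",b([[545,88],[585,48],[683,120]]),.0)
f("fan scene top",c([[590,380],[618,377]]),.05,s)
f("fan scene bot",c([[601,460],[628,458]]),.0,s)
```

```text
rail end [[546.0, -47.9], [605.3, -54.6]]
left [[546.0, -47.9], [559.8, 99.4]]
right [[605.3, -54.6], [620.6, 64.7]]
slot [[575.6, -51.9], [592.2, 97.7]]
plate [[564.6, 71.9], [608.3, 67.4]]
block front [[565.2, 99.6], [617.8, 93.4]]
knob end [[588.3, 104.2]]
fan top [[510.5, -177.3], [549.0, -209.5], [562.6, -193.3]]
fan bot [[510.6, -179.1], [526.1, -161.4], [564.5, -193.5]]
fan scene top [[510.0, -174.4], [526.4, -157.3]]
fan scene bot [[545.8, -205.2], [562.3, -189.4]]
```

Call:
jog_arm:
  steps:
    - [5,10,-5,0,0,-0.03,0]
    - [15,30,-15,0,0,-0.07,0]
    - [28,52,-28,0,0,-0.12,0]
    - [42,78,-42,0,0,-0.18,0]
    - [55,102,-55,0,0,-0.23,0]
    - [64,119,-64,0,0,-0.26,0]
    - [70,129,-71,0,0,-0.28,0]
    - [70,129,-71,0,0,-0.28,0]

```text
t: 0.82
tcp_pos: [0.5947, 0.1308, 0.1581]
ee_rot: [-2.507, -1.89, 0.004]
contact_force: [-1.0, 0.7, -0.5]
grip_width: 0.0854
finger_force: 0.0
```

Run:
```python
from h import *
import pickle
w=cam("wrist"); pickle.dump(w,open("c1.pkl","wb")); save(w,"pics/w1.png",None,1.25)
s=manip.get_state(); print(s["t"],s["tcp_pos"],s["ee_rot"])
print((proj(w,[[.5953,.1292,.102],[.5888,.0696,.065]])*1.25).round(0))
```

```text
0.8667 [0.59464351 0.12953407 0.15921109] [-2.50703667 -1.89133627  0.00276641]
[[403. 280.]
 [419. 347.]]
```

View pics/w1.png

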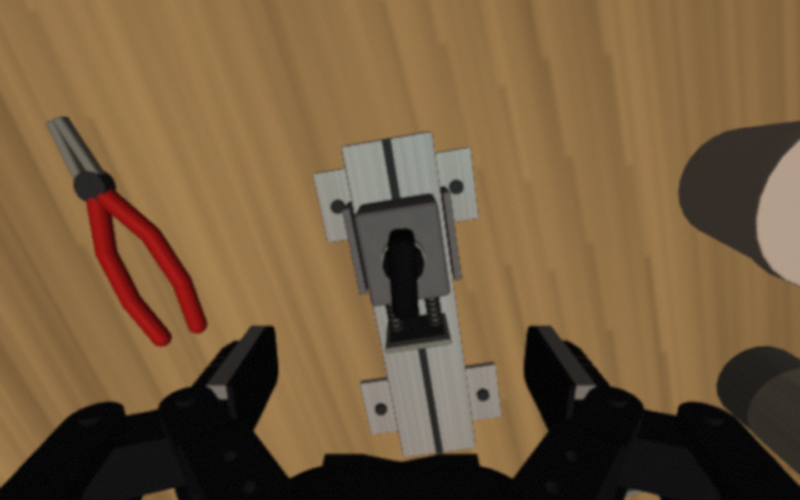

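The knob bar runs from (402, 232) to (404, 318), lined up with the fingers, and the plate edge is within 2 px of the prediction. Next I descend and grip.

Call:
jog_arm:
  steps:
    - [0,0,-5,0,0,0,0.2]
    - [0,0,-20,0,0,0,0.4]
    - [0,0,-40,0,0,0,0.5]
    - [0,0,-60,0,0,0,0.5]
    - [0,0,-76,0,0,0,0.5]
    - [0,0,-85,0,0,0,0.5]
    - [0,0,-88,0,0,0,0.5]
    - [0,0,-88,0,0,0,0.5]
  force: 40

```text
t: 1.53
tcp_pos: [0.595, 0.1284, 0.0724]
ee_rot: [-2.51, -1.889, 0.0]
contact_force: [-0.3, 1.0, -0.3]
grip_width: 0.0427
finger_force: 0.0
```

Run:
```python
from h import *
w=cam("wrist"); save(w,"pics/w2.png",(180,460,120,400),2)
s=manip.get_state(); print(s["t"],s["tcp_pos"],s["ee_rot"],s["grip_width"],s["contact_force"])
print((proj(w,[[.5953,.1292,.102],[.5888,.0696,.065]])).round(0))
```

```text
1.5833 [0.59535879 0.12861858 0.07313261] [2.50935314e+00 1.88900320e+00 1.43922704e-03] 0.042435804512565824 [-0.16283116  0.97998338  0.39087817]
[[321. 296.]
 [340. 353.]]
```

View pics/w2.png

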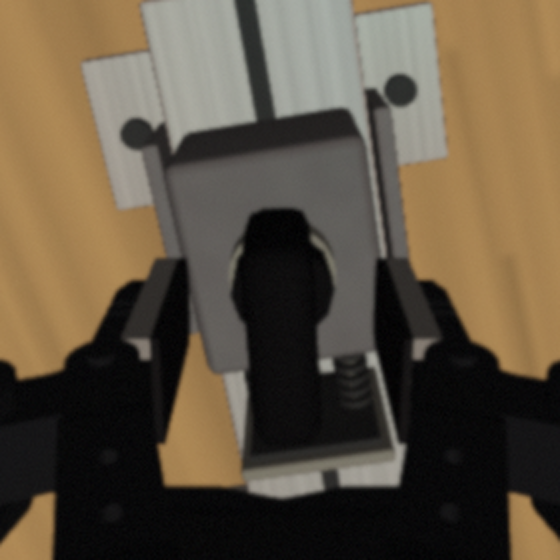

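Run:
```python
from h import *
w=cam("wrist")
print(onz(w,[[318.5,242.5],[322.5,342.5]],.102))
print(onz(w,[[318.5,226]],.074))
```

```text
[[0.60090335 0.15076189 0.102     ]
 [0.59020098 0.10787944 0.102     ]]
[[0.59963156 0.14684635 0.074     ]]
```

Call:
jog_arm:
  steps:
    - [0,0.5,-1,0,0,0.02,0.6]
    - [0,0.5,-1,0,0,0.02,0.7]
    - [0,0.5,-1,0,0,0.02,0.8]
    - [0,0.5,-1,0,0,0.02,0.9]
    - [0,0.5,-1,0,0,0.02,1]
    - [0,0.5,-1,0,0,0.02,1]
    - [0,0.5,-1,0,0,0.02,1]
    - [0,0.5,-1,0,0,0.02,1]
  force: 40

```text
t: 2.3
tcp_pos: [0.5955, 0.1295, 0.0721]
ee_rot: [2.49, 1.914, 0.002]
contact_force: [-0.5, 0.5, 6.0]
grip_width: 0.0208
finger_force: 39.1
```

Call:
jog_arm:
  steps:
    - [0,0,0,0,0,0,1]
    - [0,0,0,0,0,0,1]
    - [0,0,0,0,0,0,1]
    - [0,0,0,0,0,0,1]
    - [0,0,0,0,0,0,1]
    - [0,0,0,0,0,0,1]
    - [0,0,0,0,0,0,1]
    - [0,0,0,0,0,0,1]

```text
t: 2.97
tcp_pos: [0.5954, 0.1295, 0.0721]
ee_rot: [2.49, 1.914, 0.002]
contact_force: [-1.0, -0.4, 6.1]
grip_width: 0.0203
finger_force: 39.1
```

Run:
```python
from h import *
w=cam("wrist"); w["im"]=np.clip(w["im"].astype(float)*2.2,0,255).astype(np.uint8); save(w,"pics/w3.png",(180,460,120,400),2)
s=manip.get_state(); print(s["tcp_pos"],s["ee_rot"],s["grip_width"],s["contact_force"],s["ft_torque"],s["finger_force"])
```

```text
[0.5954671  0.12951654 0.07214936] [2.48979766e+00 1.91427090e+00 1.90913334e-03] 0.020721622187109 [-1.15684532 -0.77419986  4.11503582] [-0.0487312   0.05729875  0.10054649] 39.10095155239105
```

View pics/w3.png

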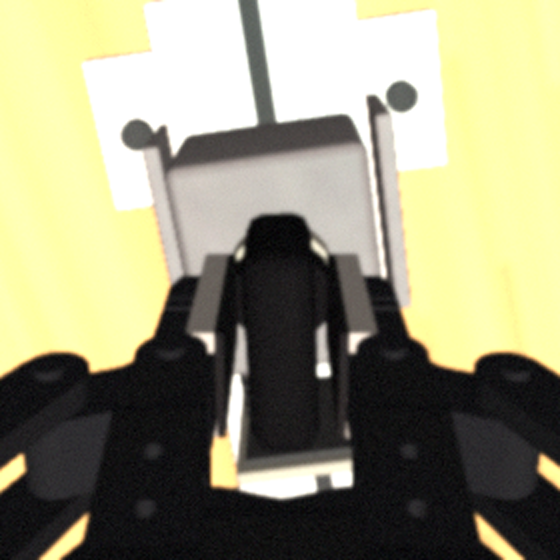

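The fingers closed on something 20.7 mm wide, with a visible gap beside the bar. The tips are probably catching the round hub under the bar, so I'll open, rise 5 mm and close again.

Call:
jog_arm:
  steps:
    - [0,0,0,0,0,0,0.6]
    - [0,0,0,0,0,0,0.6]
    - [0,0,3,0,0,0,0.6]
    - [0,0,5,0,0,0,0.6]
    - [0,0,5,0,0,0,1]
    - [0,0,5,0,0,0,1]
    - [0,0,5,0,0,0,1]
    - [0,0,5,0,0,0,1]
  force: 40

```text
t: 3.68
tcp_pos: [0.5954, 0.1294, 0.0767]
ee_rot: [2.49, 1.914, 0.001]
contact_force: [1.8, -0.4, 1.7]
grip_width: 0.0132
finger_force: 42.9
```

Call:
jog_arm:
  steps:
    - [0,0,0,0,0,0,1]
    - [0,0,0,0,0,0,1]
    - [0,0,0,0,0,0,1]
    - [0,0,0,0,0,0,1]
    - [0,0,0,0,0,0,1]
    - [0,0,0,0,0,0,1]
    - [0,0,0,0,0,0,1]
    - [0,0,0,0,0,0,1]

```text
t: 4.35
tcp_pos: [0.5954, 0.1294, 0.0767]
ee_rot: [2.49, 1.914, 0.001]
contact_force: [2.0, -1.0, 5.4]
grip_width: 0.0131
finger_force: 43.2
```

Width is 13 mm now, so the bar is pinched. Turning it clockwise.

Call:
jog_arm:
  steps:
    - [0,0,0,0,0,-0.05,1]
    - [0,0,0,0,0,-0.15,1]
    - [0,0,0,0,0,-0.25,1]
    - [0,0,0,0,0,-0.35,1]
    - [0,0,0,0,0,-0.45,1]
    - [0,0,0,0,0,-0.55,1]
    - [0,0,0,0,0,-0.65,1]
    - [0,0,0,0,0,-0.7,1]
  force: 60

```text
t: 5.02
tcp_pos: [0.5955, 0.1293, 0.0767]
ee_rot: [2.998, 0.937, 0.002]
contact_force: [3.4, -1.7, 5.7]
grip_width: 0.0127
finger_force: 62.5
```

Call:
jog_arm:
  steps:
    - [0,0,0,0,0,-0.08,1]
    - [0,0,0,0,0,-0.16,1]
    - [0,0,0,0,0,-0.24,1]
    - [0,0,0,0,0,-0.32,1]
    - [0,0,0,0,0,-0.4,1]
    - [0,0,0,0,0,-0.48,1]
    - [0,0,0,0,0,-0.52,1]
    - [0,0,0,0,0,-0.52,1]

```text
t: 5.68
tcp_pos: [0.5956, 0.1292, 0.0768]
ee_rot: [3.138, 0.139, 0.002]
contact_force: [2.2, -1.7, 5.8]
grip_width: 0.0128
finger_force: 62.3
```

Run:
```python
from h import *
s=manip.get_state(); print(s["t"],s["tcp_pos"],s["ee_rot"],s["grip_width"],s["contact_force"],s["ft_torque"],s["finger_force"],s["joint_pos"])
```

```text
5.6833 [0.59556214 0.12917814 0.07677511] [3.13806654e+00 1.38621296e-01 2.41513086e-03] 0.01280542455954542 [ 2.24762359 -1.66045467  5.78717593] [-0.3359691  -0.46809665 -0.11861405] 62.25585222244263 [ 2.17583812e-02  6.46105655e-01  1.40920498e+00 -4.86780488e-04
  1.08473430e+00  1.50449095e+00]
```

Call:
jog_arm:
  steps:
    - [0,0,0,0,0,-0.03,1]
    - [0,0,0,0,0,-0.06,1]
    - [0,0,0,0,0,-0.09,1]
    - [0,0,0,0,0,-0.12,1]
    - [0,0,0,0,0,-0.12,1]
    - [0,0,0,0,0,-0.12,1]
    - [0,0,0,0,0,-0.12,1]
    - [0,0,0,0,0,-0.12,1]

```text
t: 6.35
tcp_pos: [0.5955, 0.1292, 0.0768]
ee_rot: [3.141, -0.047, 0.002]
contact_force: [3.2, -3.1, 5.3]
grip_width: 0.0127
finger_force: 62.3
```

Run:
```python
from h import *
s=manip.get_state(); print(s["t"],s["tcp_pos"],s["ee_rot"],s["grip_width"],s["contact_force"],s["ft_torque"],s["finger_force"],s["joint_pos"])
```

```text
6.35 [0.5955356  0.12916781 0.0767845 ] [ 3.14094812e+00 -4.66192440e-02  2.31537491e-03] 0.012708810766026533 [ 3.20610152 -3.08830166  5.26497547] [-0.36064733 -0.40114832 -0.04896355] 62.2655975818634 [ 2.17083668e-02  6.46073315e-01  1.40923465e+00 -3.97408105e-04
  1.08482243e+00  1.62237270e+00]
```

Call:
jog_arm:
  steps:
    - [0,0,0,0,0,0,0.5]
    - [0,0,0,0,0,0,0.5]
    - [0,0,0,0,0,0,0.5]
    - [0,0,15,0,0,0,0.5]
    - [0,0,40,0,0,0,0.4]
    - [0,0,65,0,0,0,0.2]
    - [0,0,84,0,0,0,0.2]
    - [0,0,90,0,0,0,0.2]

```text
t: 7.02
tcp_pos: [0.5957, 0.1297, 0.169]
ee_rot: [-3.141, 0.046, -0.006]
contact_force: [0.2, 0.5, -0.0]
grip_width: 0.0683
finger_force: 0.0
```

Run:
```python
from h import *
import pickle
w=cam("wrist"); pickle.dump(w,open("c3.pkl","wb"))
s=manip.get_state(); print(s["t"],s["tcp_pos"],s["contact_force"],s["ft_torque"])
print((proj(w,[[.5955,.1292,.102],[.5888,.0696,.065]])).round(0))
w["im"]=np.clip(w["im"].astype(float)*1.6,0,255).astype(np.uint8); save(w,"pics/w4.png",(140,500,50,350),2)
```

```text
7.0667 [0.59562243 0.12965873 0.16843039] [0.17419083 0.49925786 1.03642648] [-0.01733314 -0.0317997   0.04826341]
[[320. 217.]
 [398. 207.]]
```

View pics/w4.png

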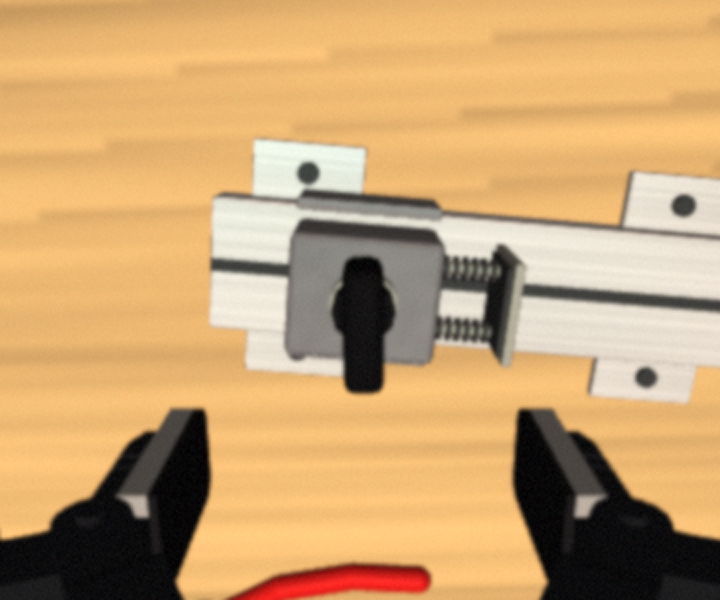

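The carriage hasn't shifted: the plate edge is at (515, 313) in the crop, as predicted. The knob bar now lies across the rail. Next the fan.

Call:
jog_arm:
  steps:
    - [-2,-12,0,0,0,0.05,0.2]
    - [-8,-42,0,0,0,0.15,0.2]
    - [-15,-80,0,0,0,0.27,0.2]
    - [-23,-120,0,0,0,0.39,0.2]
    - [-31,-160,0,0,0,0.51,0.2]
    - [-38,-200,0,0,0,0.63,0.2]
    - [-45,-238,0,0,0,0.74,0.2]
    - [-51,-270,0,0,0,0.83,0.2]

```text
t: 7.73
tcp_pos: [0.5427, -0.1416, 0.1646]
ee_rot: [-2.887, -1.232, 0.003]
contact_force: [1.0, -0.4, 1.0]
grip_width: 0.0683
finger_force: 0.0
```

Call:
jog_arm:
  steps:
    - [-4,-24,0,0,0,0.04,0.2]
    - [-7,-38,0,0,0,0.07,0.2]
    - [-8,-44,-5,0,0,0.07,0.2]
    - [-8,-44,-12,0,0,0.07,0.2]
    - [-8,-44,-20,0,0,0.07,0.2]
    - [-8,-44,-26,0,0,0.07,0.2]
    - [-8,-44,-30,0,0,0.07,0.2]
    - [-8,-44,-30,0,0,0.07,0.2]

```text
t: 8.4
tcp_pos: [0.5358, -0.1834, 0.135]
ee_rot: [-2.846, -1.326, 0.002]
contact_force: [-0.0, -0.3, -0.7]
grip_width: 0.0684
finger_force: 0.0
```

Run:
```python
from h import *
import pickle
c=pickle.load(open("c3.pkl","rb")); print(onz(c,[[401.5,181],[394.5,233]],.065))
w=cam("wrist"); pickle.dump(w,open("c4.pkl","wb"))
s=manip.get_state(); print(s["t"],s["tcp_pos"],s["ee_rot"])
w["im"]=np.clip(w["im"].astype(float)*2,0,255).astype(np.uint8); save(w,"pics/w5.png",(120,520,50,350),2)
```

```text
[[0.60961833 0.06775446 0.065     ]
 [0.56770954 0.07159097 0.065     ]]
8.45 [ 0.53600257 -0.18371794  0.13574232] [-2.84717627e+00 -1.32579167e+00  8.46801460e-04]
```

View pics/w5.png

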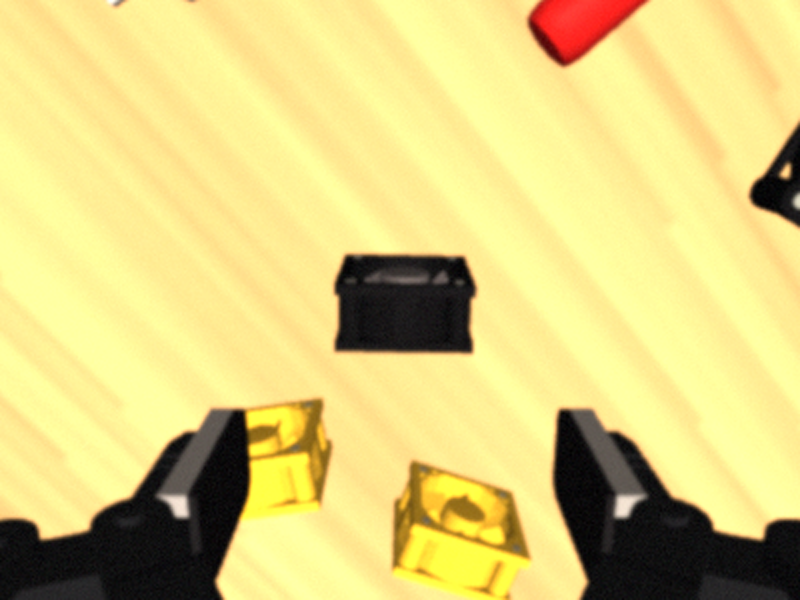

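Run:
```python
from h import *
import pickle
w=pickle.load(open("c4.pkl","rb"))
q=lambda p:np.array([120,50])+np.array(p)/2
T=onz(w,q([[335,290],[475,290],[335,350],[472,350]]),.05); print(T.round(4),T.mean(0))
print(np.degrees(np.arctan2(T[1]-T[0],1)[1]), np.linalg.norm(T[1]-T[0]),np.linalg.norm(T[2]-T[0]))
d=(T[1]-T[0])+(T[3]-T[2]); print("width dir",np.degrees(np.arctan2(d[1],d[0])))
Y=onz(w,q([[323,402],[323,470],[250,410],[415,463]]),.05); 
u=np.array([np.cos(np.radians(-40)),np.sin(np.radians(-40))]); v=np.array([-u[1],u[0]])
R=Y[:,:2]-T.mean(0)[:2]; print((R@np.c_[u,v]*1e3).round(0))
s=manip.get_state(); r=cv2.Rodrigues(s["ee_rot"])[0]; print("close dir",np.degrees(np.arctan2(r[1,1],r[0,1])))
```

```text
[[ 0.524  -0.1613  0.05  ]
 [ 0.5617 -0.1929  0.05  ]
 [ 0.509  -0.1781  0.05  ]
 [ 0.547  -0.2099  0.05  ]] [ 0.53543128 -0.18555157  0.05      ]
-1.811393682501342 0.04922354019461027 0.022508031426077216
width dir -39.969253678746334
[[-30. -32.]
 [-31. -60.]
 [-57. -35.]
 [  4. -57.]]
close dir -40.06178747121119
```

Call:
jog_arm:
  steps:
    - [0,-1,-8,0,0,0,0.2]
    - [0,-2,-28,0,0,0,0.2]
    - [0,-2,-52,0,0,0,0.2]
    - [0,-2,-76,0,0,0,0.2]
    - [0,-2,-98,0,0,0,0.2]
    - [0,-2,-115,0,0,0,0.2]
    - [0,-2,-124,0,0,0,0.2]
    - [0,-2,-127,0,0,0,0.2]
  force: 40

```text
t: 9.12
tcp_pos: [0.5355, -0.1862, 0.0079]
ee_rot: [-2.847, -1.324, 0.002]
contact_force: [0.9, 0.0, 0.5]
grip_width: 0.0684
finger_force: 0.0
```

Call:
jog_arm:
  steps:
    - [0,0,0,0,0,0,0.25]
    - [0,0,0,0,0,0,0.3]
    - [0,0,0,0,0,0,0.35]
    - [0,0,0,0,0,0,0.4]
    - [0,0,0,0,0,0,0.5]
    - [0,0,0,0,0,0,0.7]
    - [0,0,0,0,0,0,1]
    - [0,0,0,0,0,0,1]

```text
t: 9.78
tcp_pos: [0.5365, -0.1868, 0.0103]
ee_rot: [2.847, 1.324, 0.001]
contact_force: [-0.1, 0.8, 7.1]
grip_width: 0.0494
finger_force: 42.1
```

Call:
jog_arm:
  steps:
    - [0,0,5,0,0,0,1]
    - [0,0,15,0,0,0,1]
    - [0,0,30,0,0,0,1]
    - [0,0,46,0,0,0,1]
    - [0,0,60,0,0,0,1]
    - [0,0,70,0,0,0,1]
    - [0,0,75,0,0,0,1]
    - [0,0,75,0,0,0,1]
  force: 50

```text
t: 10.45
tcp_pos: [0.5364, -0.1867, 0.0855]
ee_rot: [2.847, 1.324, 0.002]
contact_force: [-0.3, 0.2, -1.1]
grip_width: 0.0496
finger_force: 52.0
```

Call:
jog_arm:
  steps:
    - [2,10,0,0,0,0.04,1]
    - [8,36,0,0,0,0.12,1]
    - [15,70,0,0,0,0.22,1]
    - [23,106,0,0,0,0.32,1]
    - [32,142,0,0,0,0.42,1]
    - [40,176,0,0,0,0.52,1]
    - [45,202,0,0,0,0.58,1]
    - [48,214,0,0,0,0.592,1]

```text
t: 11.12
tcp_pos: [0.5835, 0.0315, 0.0832]
ee_rot: [-2.329, -2.106, 0.001]
contact_force: [0.9, -0.1, -0.9]
grip_width: 0.0494
finger_force: 51.9
```

Run:
```python
from h import *
import pickle
w=cam("wrist"); pickle.dump(w,open("c5.pkl","wb"))
s=manip.get_state(); print(s["t"],s["tcp_pos"],s["ee_rot"],s["contact_force"],s["grip_width"])
r=cv2.Rodrigues(s["ee_rot"])[0]; print("close dir",np.degrees(np.arctan2(r[1,1],r[0,1])))
w["im"]=np.clip(w["im"].astype(float)*1.7,0,255).astype(np.uint8); save(w,"pics/w6.png",(120,520,100,400),2)
```

```text
11.1667 [0.58377585 0.03178948 0.08335952] [-2.33046315e+00 -2.10414019e+00  7.68149295e-04] [-1.08941743  2.38826675 -1.26022415] 0.04941122865098378
close dir -5.843148738076922
```

View pics/w6.png

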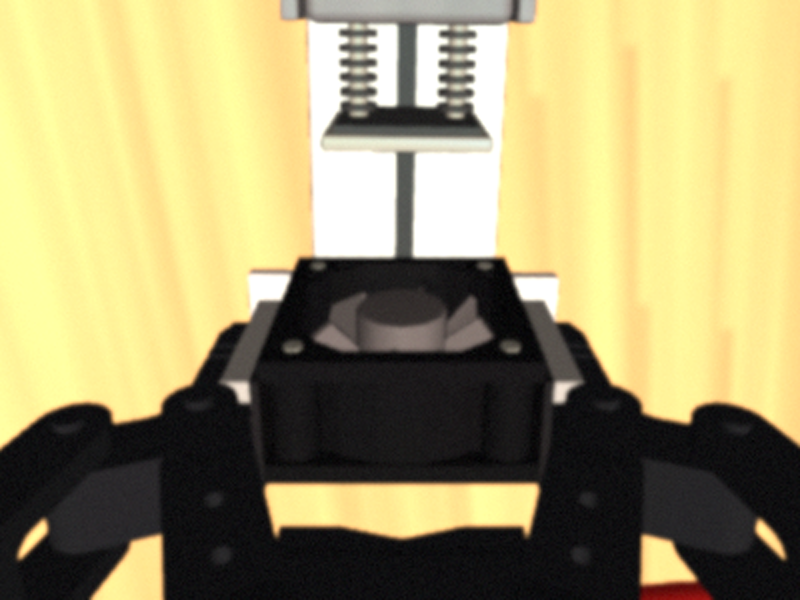

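Call:
jog_arm:
  steps:
    - [1,0,-4,0,0,0,1]
    - [1,0,-12,0,0,0,1]
    - [1,0,-22,0,0,0,1]
    - [1,0,-32,0,0,0,1]
    - [1,0,-40,0,0,0,1]
    - [1,0,-46,0,0,0,1]
    - [1,0,-48,0,0,0,1]
    - [1,0,-48,0,0,0,1]

```text
t: 11.83
tcp_pos: [0.5848, 0.0273, 0.0357]
ee_rot: [-2.338, -2.097, 0.001]
contact_force: [0.0, 0.2, -0.5]
grip_width: 0.0495
finger_force: 51.9
```

Run:
```python
from h import *
for i in range(2):
    w=cam("wrist")
s=manip.get_state(); print(s["t"],s["tcp_pos"],s["ee_rot"],s["contact_force"],s["ft_torque"],s["grip_width"])
r=cv2.Rodrigues(s["ee_rot"])[0]; print("close dir",np.degrees(np.arctan2(r[1,1],r[0,1])))
```

```text
11.9333 [0.58522977 0.02740277 0.03657491] [2.33785999e+00 2.09791630e+00 5.96786862e-04] [-0.63870489  0.52792902 -0.49867039] [ 0.00716828 -0.01215465  0.04252457] 0.04929732580948728
close dir -6.192546279478399
```

Call:
jog_arm:
  steps:
    - [-0.7,0,-2,0,0,0,1]
    - [-0.7,0,-4.5,0,0,0,1]
    - [0,5,-4.5,0,0,0,1]
    - [0.5,11,-4.5,0,0,0,1]
    - [1.1,17,-4.5,0,0,0,1]
    - [1.6,22,-4.5,0,0,0,1]
    - [2.0,25,-4.5,0,0,0,1]
    - [2.0,25,-4.5,0,0,0,1]

```text
t: 12.6
tcp_pos: [0.5871, 0.0534, 0.0318]
ee_rot: [2.337, 2.099, 0.0]
contact_force: [-0.0, 0.4, -2.1]
grip_width: 0.0493
finger_force: 51.9
```

Call:
jog_arm:
  steps:
    - [0.1,1,0,0,0,0,1]
    - [0.2,2,0,0,0,0,1]
    - [0.3,3,0,0,0,0,1]
    - [0.4,4,0,0,0,0,1]
    - [0.5,5,0,0,0,0,1]
    - [0.6,6,0,0,0,0,1]
    - [0.7,7,0,0,0,0,1]
    - [0.7,7,0,0,0,0,1]

```text
t: 13.27
tcp_pos: [0.5878, 0.0592, 0.0318]
ee_rot: [2.338, 2.098, -0.0]
contact_force: [-0.1, -4.2, -0.9]
grip_width: 0.0493
finger_force: 51.8
```

Run:
```python
from h import *
for i in range(4):
    w=cam("wrist")
    s=manip.get_state(); print(s["t"],s["tcp_pos"],s["contact_force"],s["ft_torque"],s["grip_width"])
```

```text
13.3167 [0.58776908 0.05920546 0.03180521] [-0.01076931 -2.9226862  -0.44610532] [-0.56781266  0.02343321 -0.15032382] 0.0495628868549258
13.3667 [0.58775222 0.05920744 0.03180264] [-0.24932134 -4.02329126 -1.33641939] [-0.59035164  0.01884399 -0.09337359] 0.04947410818889354
13.4167 [0.58775231 0.05924346 0.03182277] [ 0.38098487 -4.51445036 -0.53648789] [-0.62577292 -0.01464863 -0.07253443] 0.04965702656760449
13.4667 [0.58775325 0.0592617  0.03180051] [ 0.13963374 -3.98166395 -0.92292166] [-0.6598392  -0.03230501 -0.07865233] 0.049287062696922894
```

Call:
jog_arm:
  steps:
    - [0.1,1,0,0,0,0,1]
    - [0.2,2,0,0,0,0,1]
    - [0.3,3,0,0,0,0,1]
    - [0.4,4,0,0,0,0,1]
    - [0.5,5,0,0,0,0,1]
    - [0.6,6,0,0,0,0,1]
    - [0.6,6,0,0,0,0,1]
    - [0.6,6,0,0,0,0,1]

```text
t: 14.13
tcp_pos: [0.5884, 0.0646, 0.0318]
ee_rot: [2.337, 2.097, -0.002]
contact_force: [-0.5, -9.7, -0.5]
grip_width: 0.0493
finger_force: 51.8
```

Run:
```python
from h import *
import pickle
F=[]
for i in range(10):
    w=cam("wrist")
    s=manip.get_state(); F.append(s["contact_force"])
print(np.mean(F,0),s["t"],s["tcp_pos"],s["ee_rot"],s["ft_torque"],s["grip_width"])
pickle.dump(w,open("c6.pkl","wb"))
w["im"]=np.clip(w["im"].astype(float)*1.7,0,255).astype(np.uint8); save(w,"pics/w7.png",(120,520,100,400),2)
```

```text
[-0.28763479 -9.33135128 -0.27079391] 14.6333 [0.58835186 0.06456581 0.03184532] [ 2.33771968e+00  2.09731661e+00 -1.54307020e-03] [-1.44219115  0.11116848 -0.19434031] 0.04957541643317127
```

View pics/w7.png

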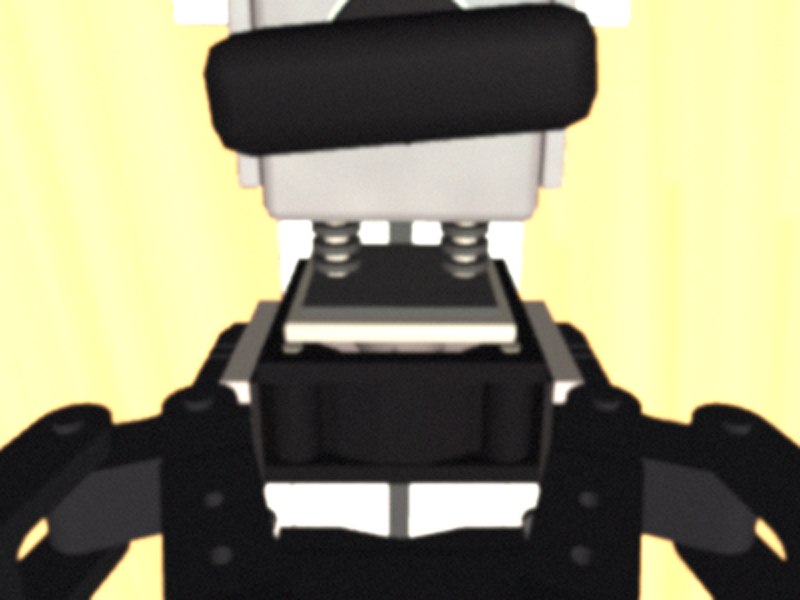

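Run:
```python
from h import *
import pickle
w=pickle.load(open("c6.pkl","rb"))
q=lambda p:np.array([120,100])+np.array(p)/2
print("block front",onz(w,q([[270,218],[536,218]]),.06).mean(0),"expected .5919 .0995")
print("plate face",onz(w,q([[285,342],[516,342]]),.065))
print("fan top front",onz(w,q([[255,370],[548,370]]),.0715).mean(0))
```

```text
block front [0.59243315 0.1000087  0.06      ] expected .5919 .0995
plate face [[0.56865586 0.08029311 0.065     ]
 [0.6105516  0.07576835 0.065     ]]
fan top front [0.58957223 0.07608536 0.0715    ]
```

```bash
python3 -c "
from bench import order
print(order.finish_job())"
```

```text
the job is handed in; nothing more can be done
None
```

I turned the clamp knob clockwise about 1.34 rad, past its tight point, with the carriage where it stood, and handed the job in with the fan held upright against the middle of the plate at about 9.3 N, 1–2 mm above the rail.

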